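# Release the flask press: pawl out, wind back to the bumper, pawl in

### The job

Release the denture flask in the ratchet press on the dental lab bench: swing the orange pawl well clear of the ratchet wheel before the wheel moves, then wind the blue crank backward (anticlockwise seen from above) until the rack bar presses lightly against the black rubber bumper of the red stop, and leave it resting there. Last, swing the pawl back in until it rests on the wheel again, and let go. Never force the wheel against the pawl or ram the bumper, and leave the flask and the other things on the bench where they are.

Things in the scene. Friction and masses are not known exactly. Their poses are not given: they have to be found in the camera images.
- press: Ratchet flask press: fixed grey base plate 210 (x) x 400 (y) x 12 mm carrying wheel, pawl, jaw and stop. Origin: on the vertical wheel axis, at bench level. In its own axes the plate spans x -85 to 125, y -175 to 225 mm; the jaw opens toward -y, where the stop is. Place and yaw differ each time.
- wheel (a joint): Turn of the level ratchet wheel and crank, rad. 0 = clamped (start), grows to 2.2 as it is wound backward, anticlockwise from above; never below 0. About 0.2 N m of friction: 3 N at the crank knob, and it stays where left. 1 rad backs jaw and bar off by 25 mm, so 1 N on the bumper is felt as 0.4 N at the knob. 98 mm across the teeth, top 57 mm above the bench.
- crank_knob (a point): Point on the axis of the blue upright crank knob, 90 mm above the bench, 65 mm from the wheel axis; at the start at 131 degrees (2.29 rad) anticlockwise from the press's +x. Cylinder 22 mm in diameter, 66 to 106 mm above the bench; it spins freely on its pin, so a gripper need not turn with it. The flat crank arm's top is 65 mm above the bench.
- pawl (a joint): Swing of the orange pawl about its upright pivot, rad. 0 = home between two teeth (start), grows to 0.8 as it swings out, anticlockwise from above. From 0.15 it is past the teeth, from 0.3 well clear. Stiff pivot (0.12 N m): it stays where put. Let down again it rests between 0 (in a gap) and 0.12 (on a tooth's crest), wherever the wheel stands.
- pawl_knob (a point): Point on the axis of the pawl's orange upright finger knob, 90 mm above the bench. Cylinder 16 mm in diameter, 56 to 104 mm above the bench. It moves on a circle of 50 mm radius about the pivot, which stands at x 50, y 62 mm in the press's axes; at joint value 0 it lies from the pivot at -0.75 rad from the press's +x. About 2.4 N moves it.
- pawl_tip: Dark steel nose of the pawl, an upright pin 8 mm in diameter that lies between the wheel teeth. Origin: centre of its underside. More than 20 N between it and the wheel is forcing.
- ratchet: Steel ring of 12 saw teeth on the wheel. Origin: on the wheel axis at bench level, turns with the wheel.
- jaw: Moving jaw with its steel rack bar, 16 mm wide, which runs along the press's y under the wheel, 33 mm to the -x side of its axis, top 34 mm above the bench. Origin: on the bar's centre line, 24 mm above the bench, level with the wheel axis at the start. The bar's flat tail, which meets the bumper, lies 75 mm from the origin toward -y.
- stop: Red block 50 x 34 x 40 mm fixed in line with the bar. Origin: centre of the face toward the bar's tail, 24 mm above the bench. From it a screw stands out by an unmeasured amount (4 to 26 mm, differs each time), with an 8 mm long black rubber bumper on its end, springy: 6 N per mm, 6 mm travel. Press it with some 4 to 18 N; over 22 N is ramming. Wheel friction then holds the bar there.
- flask: Denture flask, brass and aluminium block 60 x 68 x 45 mm, 0.6 kg, loose on the base plate between the jaws. Origin: centre of its underside. Leave it there.
- spare_flask: A second, equal flask standing on the bench beside the press. Leave alone. Origin: centre of its underside.
- spatula: Spatula, 190 mm, lying on the bench beside the press. Leave alone.
- brush: Brush, 150 mm, lying behind the press. Leave alone.
- bowl: Green mixing bowl, 110 mm across. Leave alone.
- jar: Amber jar, 60 mm across, 75 mm tall. Leave alone.
- cast: Terracotta dental cast with white teeth, 70 x 60 mm. Leave alone.

How it is judged:
By the outcome, as a careful person would: the job done as asked, in the order asked, and still so for the second after the job is handed in, with the robot touching nothing.
It also fails if it takes over 66 s, if anything falls off the work surface, if the arm or the gripper's body presses on something with over 40 N, if the wrist force passes 120 N, or if a joint passes its speed limit or range.

### The arm

A 7-joint arm with a two-finger parallel gripper is mounted at the origin on the work surface. World frame = base frame: x ahead of the robot, y to its left, z up, the work surface at z = 0. Lengths are in mm, angles in rad, forces in N, time in s.
With the tool pointing down it reaches from about 400 to 900 mm from the base axis. Payload 5.6 kg.
Tool frame: the origin (TCP) lies between the finger pads; the fingertips stand 11 mm ahead of it and the grasp point (between the pads) lies 8 mm behind it; z points along the fingers, y is the line along which they close (so a half turn about z gives the same grasp; the last joint's range is limited). The gripper opens to 92 mm and grips with 3 to 60 N. Pads are 20 mm wide; open, the fingers measure 128 mm over their backs; the gripper's body (75 mm by 189 mm) begins 69 mm behind the grasp point.
Start: joints at [-0.043, 0.468, -0.012, 1.603, 0.006, 1.071, -0.056], TCP at [650.007, -0.043, 225.592] pointing down, gripper open.
Joint ranges: [-2.53, 2.53], [-0.31, 2.02], [-1.57, 1.55], [0.28, 2.44], [-1.29, 4.43], [0.15, 1.84], [-2.92, 2.92]. Speed limits (rad/s): [2.57, 2.57, 3.14, 3.14, 3.14, 3.14, 3.14].

### API

Orientations are given as a 3x3 rotation matrix whose columns are the frame's x, y, z axes.
In Python, from rig import state, read_camera, close_job gives the robot as it stands. The module is installed in compiled form; this text tells all that it offers.
- The arm moves only by the tool servo_tool, never from a script. Its argument "increments" is one flat list of numbers, 6 for each row, row after row: the shift along the tool's x, y, z in cm, then the turn, a rotation vector about the tool's x, y, z in rad. A call has 1 to 10 rows; each row is the pose to reach, as a shift and turn from the pose commanded when the call began, along the tool's axes at that moment; what a row does not reach only later rows make up. A row lasts 1/8 s, in which the tool goes at most 62.5 mm and 10.7 degrees, less where a joint would pass 70% of its speed; a pose out of reach is approached as far as the arm can. A call with a gripper value outside its range is refused whole. "gripper" is the closure, from 0 (fully open) to 1 (shut), set as the call begins (left out, the last holds). The fingers move at their own pace and stop on an object; the grip force is fixed at half the most. Time passes only in rows, so rows that repeat a pose let the fingers close. It gives the time, the measured TCP pose, the force, the opening and the grip force at its end, in the units of the state.
- state(): the state, without advancing time (a new reading comes with each control period).
- read_camera(name): name is "scene" or "side" or "wrist"; returns a dict with "pixels" (480x640x3 uint8, red, green, blue), "fx", "fy", "cx", "cy" (pixels), "eye" and "orientation" of the camera in the world. Camera axes: x right, y up, looking along -z (the intrinsics and any distortion apply to the point x, -y, -z); pixel columns grow to the right and rows downward; lengths in mm; the calibration is good to about 2 mm. A picture is of the moment at which its call begins. There is no depth.
- close_job(): hands the job in; it is judged then, once.
The state is a dict: "time_s": time; "q": joint angles; "joint_velocities": joint speeds; "effort": joint torques, N m; "ee_pos": TCP position; "tool_rot": TCP orientation; "contact_force": force on the tool from outside, world axes, zero at the start; "moment": the same for the moment, N m; "width": finger opening in mm; "finger_force": force on a finger pad.
Only numpy, scipy, OpenCV 4.12 (cv2) and the standard library are available. Lean on these libraries where they do the work, as an engineer would, in place of code of your own. Each camera call takes 0.05 s, during which the arm holds its last target. There are 200 camera calls.

## Working session

There is one attempt and no reset: what is moved stays moved. The work goes in short steps, Python scripts to look and compute and a tool call to move; the robot and the scene stay as the last step left them, time stands still between calls to the robot, and variables do not carry over. Pictures are saved under pics/ and viewed, at most 10 in all, crops included, and the job is handed in when it is done.

Besides the shell and the picture viewer there is one more tool, called after "Emit:" in YAML: its name, and indented under it one key for each argument. servo_tool: Moves the arm, as the interface text tells. Its arguments: {"type":"object","properties":{"increments":{"type":"array"},"gripper":{"type":"number"}},"required":["increments"]}

```bash
mkdir -p pics; cat > h.py <<'E'
import numpy as np, cv2
from rig import state, read_camera, close_job
def proj(c,P):
    p=np.array(c["orientation"]).T@(np.asarray(P,float)-np.array(c["eye"]))
    return c["cx"]+c["fx"]*p[0]/-p[2], c["cy"]+c["fy"]*-p[1]/-p[2]
def ray(c,u,v):
    d=np.array([(u-c["cx"])/c["fx"],-(v-c["cy"])/c["fy"],-1.])
    return np.array(c["orientation"])@d
def onz(c,u,v,z):
    d=ray(c,u,v);e=np.array(c["eye"]);return e+d*(z-e[2])/d[2]
def tri(obs):
    A=np.zeros((3,3));b=np.zeros(3)
    for c,u,v in obs:
        d=ray(c,u,v);d/=np.linalg.norm(d);M=np.eye(3)-np.outer(d,d);A+=M;b+=M@np.array(c["eye"])
    return np.linalg.solve(A,b)
def save(c,n): cv2.imwrite(n,cv2.cvtColor(c["pixels"],cv2.COLOR_RGB2BGR))
E
python3 - <<'E'
from h import *
for n in ("scene","side"):
    c=read_camera(n);save(c,f"pics/{n}0.png");print(n,{k:c[k] for k in c if k!="pixels"})
    h=cv2.cvtColor(c["pixels"],cv2.COLOR_RGB2HSV)
    for nm,lo,hi in (("blue",(100,120,40),(125,255,255)),("orange",(8,170,90),(20,255,255)),("red",(0,150,60),(5,255,255))):
        m=cv2.inRange(h,lo,hi);N,_,s,ce=cv2.connectedComponentsWithStats(m)
        for i in range(1,N):
            if s[i,4]>40: print(nm,s[i],ce[i].round(1))
s=state();print(s["tool_rot"],s["contact_force"],s["width"])
E
```

```text
scene {'fx': 611.7932991204258, 'fy': 611.7932991204258, 'cx': 317.00626898887583, 'cy': 247.7119782401365, 'eye': array([1783.61394568, -520.79252949, 1726.69367999]), 'orientation': array([[ 0.42967777, -0.69385594,  0.57787624],
       [ 0.90280258,  0.34286806, -0.25959392],
       [-0.01801452,  0.63324989,  0.77373772]])}
blue [ 550    0   90   53 2771] [597.9  23.9]
blue [324  70  46  23 608] [346.4  81. ]
blue [ 88 231  17  12  57] [ 96.8 238.1]
blue [411 282  51  40 595] [437.  300.7]
blue [115 365  60  64 389] [152.3 413. ]
blue [236 364  38  18  51] [255.1 372.5]
orange [338 257  17   9  60] [347.8 260. ]
red [288 243   8  10  44] [291.3 247. ]
side {'fx': 439.0566802021687, 'fy': 439.0566802021687, 'cx': 318.8887702027305, 'cy': 241.2753532579711, 'eye': array([-125.49878992, 1024.65159129,  975.00953832]), 'orientation': array([[-0.83082347,  0.32825   , -0.44942663],
       [-0.55653074, -0.49354578,  0.66834579],
       [-0.00242811,  0.80539711,  0.59273063]])}
blue [  503     0   137   213 21978] [574.7 102.6]
blue [327 151  50  28 616] [351.1 165.4]
blue [ 163  242   52   42 1056] [188.6 262.6]
blue [297 252  11  17 111] [301.8 260.3]
orange [279 240  17  19  94] [284.3 251.3]
red [337 243  15  17 124] [344.8 250. ]
[[ 3.48246223e-05  9.99998743e-01 -1.58543456e-03]
 [ 9.99999994e-01 -3.49899742e-05 -1.04266762e-04]
 [-1.04322106e-04 -1.58543092e-03 -9.99998738e-01]] [ 0.13892566 -0.94618031 -0.5968249 ] 91.6837110748278
```

View pics/scene0.png

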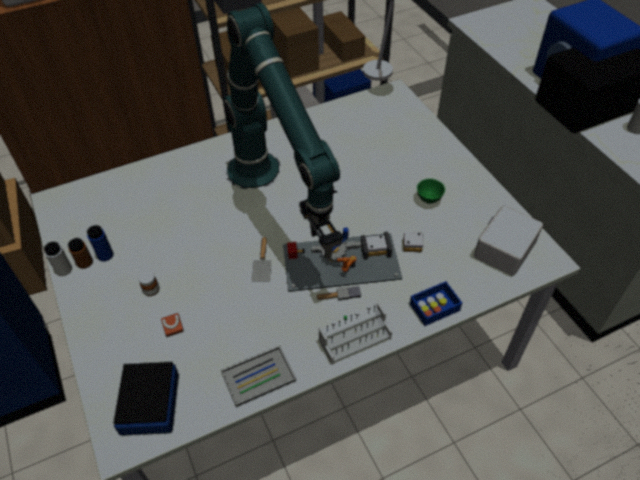

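View pics/side0.png

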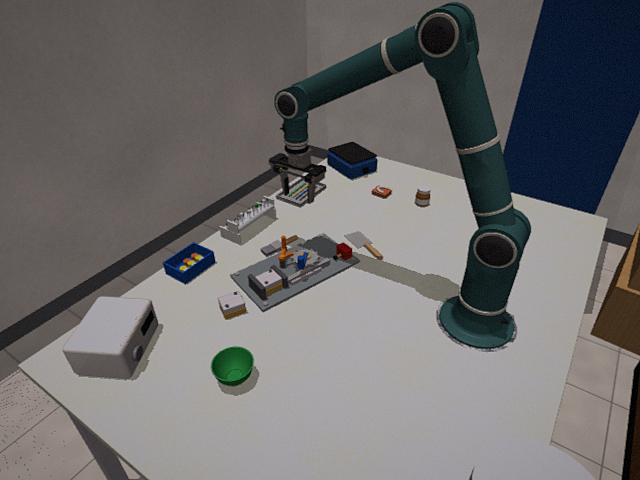

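The scene view shows the press under the gripper: red stop at (291,247), orange pawl at (348,260) and flask at (376,245). In the side view the blue knob is at (302,260), the orange knob at (284,251) and the stop at (345,250). I'll take the wrist view next.

```bash
python3 - <<'E'
from h import *
n="wrist";c=read_camera(n);save(c,f"pics/{n}0.png");print(n,{k:c[k] for k in c if k!="pixels"})
h=cv2.cvtColor(c["pixels"],cv2.COLOR_RGB2HSV)
for nm,lo,hi in (("blue",(100,120,40),(125,255,255)),("orange",(8,170,90),(20,255,255)),("red",(0,150,60),(5,255,255))):
    m=cv2.inRange(h,lo,hi);N,_,s,ce=cv2.connectedComponentsWithStats(m)
    for i in range(1,N):
        if s[i,4]>60: print(nm,s[i],ce[i].round(1))
E
```

```text
wrist {'fx': 380.24963094711126, 'fy': 380.24963094711126, 'cx': 316.3964660458269, 'cy': 238.84170852854234, 'eye': array([650.51138152,  64.63928242, 384.53165216]), 'orientation': array([[ 9.99998503e-01,  5.01340694e-05,  1.72951800e-03],
       [-4.54023233e-04,  9.72156106e-01,  2.34333734e-01],
       [-1.66961338e-03, -2.34334169e-01,  9.72154674e-01]])}
blue [ 133    3   93  138 3529] [180.3  64.1]
orange [280  50  26  22 133] [291.1  58.5]
orange [265  79  31  53 276] [278.8 103.5]
orange [310 105  24  29 401] [320.5 119.6]
red [ 110  233   69   53 1987] [140.5 260.1]
```

View pics/wrist0.png

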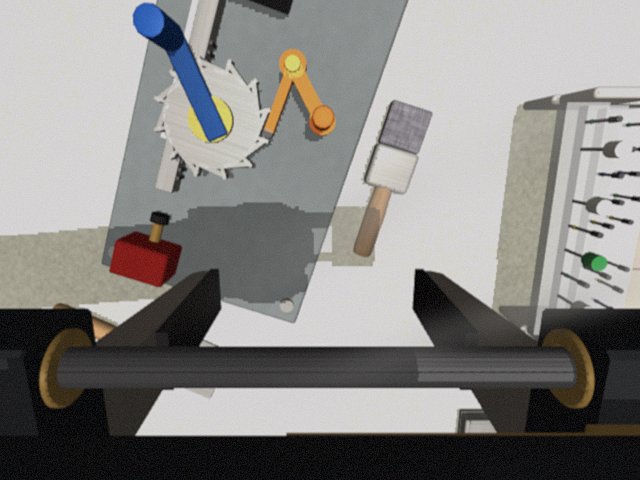

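Wrist view: crank knob top at about (150,18), hub (210,119), pawl knob top (322,118), pivot (292,64), bumper (160,217) and bar tail (166,190). Now the pose fit.

```bash
python3 - <<'E'
from h import *
c=read_camera("wrist");px=c["pixels"];h=cv2.cvtColor(px,cv2.COLOR_RGB2HSV)
m=cv2.inRange(h,(22,90,60),(36,255,255));N,_,s,ce=cv2.connectedComponentsWithStats(m)
for i in range(1,N):
    if s[i,4]>60: print("yel",s[i],ce[i].round(1))
r=px[0:145,120:350]; cv2.imwrite("pics/w0c.png",cv2.resize(cv2.cvtColor(px[0:240,90:350],cv2.COLOR_RGB2BGR),None,fx=2.5,fy=2.5,interpolation=cv2.INTER_CUBIC))
obs=[((150,18),106,(65*np.cos(2.2864),65*np.sin(2.2864))),((322,118),104,(50+50*np.cos(-.75),62+50*np.sin(-.75))),((210,119),66,(0,0)),((292,63.5),66,(50,62))]
W=np.array([onz(c,*o[0],o[1])[:2] for o in obs]);L=np.array([o[2] for o in obs])
print(W.round(1))
Wc=W-W.mean(0);Lc=L-L.mean(0)
a=np.arctan2((Lc[:,0]*Wc[:,1]-Lc[:,1]*Wc[:,0]).sum(),(Lc*Wc).sum());R=np.array([[np.cos(a),-np.sin(a)],[np.sin(a),np.cos(a)]])
t=W.mean(0)-R@L.mean(0);print("yaw",a,"t",t,"res",(W-L@R.T-t).round(1))
f=lambda u,v,z:(R.T@(onz(c,u,v,z)[:2]-t)).round(1)
print("tail",f(166,190,34),"bumper tip",f(161,212,24),"stop",f(147,285,10))
for n in ("scene","side"):
    k=read_camera(n)
    for l,z in (((-42.6,49.1),90),((86.6,27.9),90)):
        print(n,np.round(proj(k,[*(R@l+t),z]),1))
E
```

```text
yel [285  55  20  24 316] [293.1  66.4]
yel [211  97  22  45 375] [223.4 115.9]
yel [188 107  21  35 297] [195.3 125.2]
[[540.1 147.8]
 [654.1  84.7]
 [564.8  86.6]
 [631.2 127.8]]
yaw -0.34156025510428595 t [563.79627473  86.84376869] res [[ 0.1  0.4]
 [-0.6  0.5]
 [ 1.  -0.2]
 [-0.5 -0.7]]
tail [-29.  -74.5] bumper tip [-31.6 -98.9] stop [ -31.3 -183.1]
scene [344.9 232. ]
scene [343.7 261.2]
side [299.4 260.4]
side [283.1 239.1]
```

View pics/w0c.png

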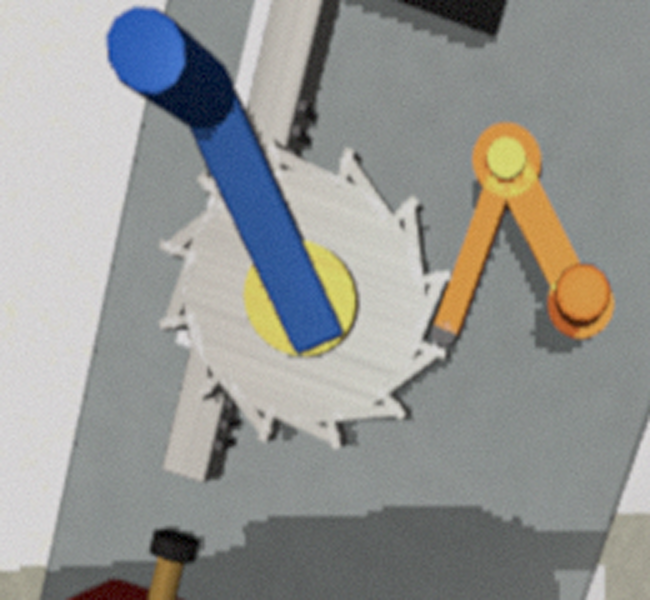

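Emit:
servo_tool:
  increments: [4.2,0.24,0,0,0,0,8.4,0.48,0,0,0,0,8.4,0.48,3,0,0,0,8.4,0.48,6,0,0,0,8.4,0.48,8,0,0,0,8.4,0.48,9,0,0,0,8.4,0.48,9,0,0,0,8.4,0.48,9,0,0,0]
  gripper: 0.4

```text
time_s: 1.3
ee_pos: [655.6, 84.0, 136.7]
tool_rot: [[0.0, 1.0, 0.002], [1.0, -0.0, 0.0], [0.0, 0.002, -1.0]]
contact_force: [1.0, 0.0, -0.4]
width: 54.9
finger_force: 0.0
```

```bash
python3 - <<'E'
from h import *
c=read_camera("wrist");save(c,"pics/w1.png");s=state();print(s["ee_pos"],s["width"],s["time_s"])
print("expect pawl knob top",proj(c,(654.8,84.1,104)),"tcp",proj(c,s["ee_pos"]))
E
```

```text
[655.58938807  84.00751725 136.78414946] 54.9595148764767 1.35
expect pawl knob top (np.float64(313.4508479922069), np.float64(272.1229796906658)) tcp (np.float64(314.7914761633398), np.float64(295.6543036735277))
```

View pics/w1.png

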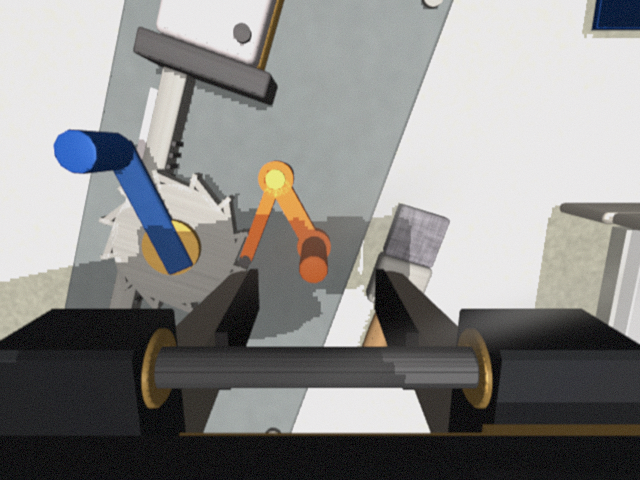

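The pawl knob is at (314,270), as predicted, and centred between the fingers. I'll descend and close.

Emit:
servo_tool:
  increments: [0.05,-0.08,2,0,0,0,0.05,-0.08,4,0,0,0,0.05,-0.08,5.2,0,0,0,0.05,-0.08,5.2,0,0,0,0.05,-0.08,5.2,0,0,0]

```text
time_s: 1.98
ee_pos: [654.4, 84.5, 83.8]
tool_rot: [[0.0, 1.0, 0.001], [1.0, -0.0, 0.0], [0.0, 0.001, -1.0]]
contact_force: [0.4, -0.0, 0.8]
width: 55.3
finger_force: 0.0
```

Emit:
servo_tool:
  increments: [0,0,0,0,0,0,0,0,0,0,0,0,0,0,0,0,0,0,0,0,0,0,0,0,0,0,0,0,0,0,0,0,0,0,0,0]
  gripper: 1

```text
time_s: 2.72
ee_pos: [654.0, 84.4, 83.7]
tool_rot: [[0.0, 1.0, -0.0], [1.0, -0.0, -0.0], [-0.0, -0.0, -1.0]]
contact_force: [-0.3, 0.6, 0.4]
width: 15.4
finger_force: 30.0
```

Emit:
servo_tool:
  increments: [0.32,0.54,0,0,0,-0.125,0.71,1.03,0,0,0,-0.25,1.15,1.47,0,0,0,-0.375,1.65,1.85,0,0,0,-0.5,1.65,1.85,0,0,0,-0.5,1.65,1.85,0,0,0,-0.5]

```text
time_s: 3.48
ee_pos: [673.0, 101.5, 83.7]
tool_rot: [[-0.478, 0.879, 0.001], [0.879, 0.478, 0.001], [0.0, 0.002, -1.0]]
contact_force: [1.5, 0.8, -0.3]
width: 15.5
finger_force: 30.0
```

Emit:
servo_tool:
  increments: [0,0,0,0,0,0,0,0,0,0,0,0,0,0,0,0,0,0]
  gripper: 0.5

```text
time_s: 3.85
ee_pos: [672.2, 100.6, 83.4]
tool_rot: [[-0.479, 0.878, -0.001], [0.878, 0.479, -0.001], [-0.0, -0.001, -1.0]]
contact_force: [-0.1, 0.1, 0.0]
width: 43.2
finger_force: 0.0
```

Emit:
servo_tool:
  increments: [0,0,-2.5,0,0,0,0,0,-5,0,0,0,3.5,-3.1,-5,0,0,0.15,7,-6.2,-5,0,0,0.3,10.4,-9.4,-5,0,0,0.45,10.4,-9.4,-5,0,0,0.5,10.4,-9.4,-5,0,0,0.5,10.4,-9.4,-5,0,0,0.5]

```text
time_s: 4.85
ee_pos: [540.7, 146.9, 133.7]
tool_rot: [[-0.0, 1.0, 0.0], [1.0, 0.0, -0.0], [-0.0, 0.0, -1.0]]
contact_force: [-0.7, -0.0, -0.8]
width: 45.8
finger_force: 0.0
```

```bash
python3 - <<'E'
from h import *
c=read_camera("wrist");save(c,"pics/w2.png");s=state();print(s["ee_pos"],s["width"],s["tool_rot"])
h=cv2.cvtColor(c["pixels"],cv2.COLOR_RGB2HSV)
print("expect crank knob top",proj(c,(540,147.3,106)),"pawl knob",proj(c,(673.2,100.6,104)))
E
```

```text
[540.65093136 146.78184536 133.5439161 ] 45.9667671542839 [[ 2.86168447e-04  9.99999946e-01  1.61650051e-04]
 [ 9.99999953e-01 -2.86150745e-04 -1.09525565e-04]
 [-1.09479303e-04  1.61681386e-04 -9.99999981e-01]]
expect crank knob top (np.float64(313.67298487019764), np.float64(274.58020402476734)) pawl knob (np.float64(554.8325955672092), np.float64(353.5634373948393))
```

View pics/w2.png

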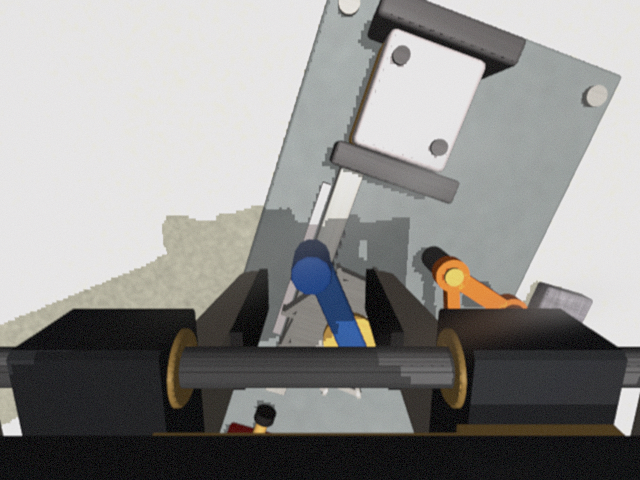

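The crank knob is centred at (311,272) and the pawl is swung out. I'll descend and grip the crank knob.

Emit:
servo_tool:
  increments: [0.08,-0.12,2,0,0,0,0.08,-0.12,4,0,0,0,0.08,-0.12,4.9,0,0,0,0.08,-0.12,4.9,0,0,0,0.08,-0.12,4.9,0,0,0]

```text
time_s: 5.52
ee_pos: [539.6, 148.0, 85.2]
tool_rot: [[0.0, 1.0, 0.001], [1.0, -0.0, 0.0], [0.0, 0.001, -1.0]]
contact_force: [-0.2, -0.4, 0.6]
width: 46.1
finger_force: 0.0
```

Emit:
servo_tool:
  increments: [0,0,0,0,0,0,0,0,0,0,0,0,0,0,0,0,0,0,0,0,0,0,0,0,0,0,0,0,0,0]
  gripper: 1

```text
time_s: 6.15
ee_pos: [537.9, 148.0, 84.8]
tool_rot: [[-0.0, 1.0, -0.002], [1.0, 0.0, -0.0], [-0.0, -0.002, -1.0]]
contact_force: [-5.1, -1.1, 5.8]
width: 21.2
finger_force: 30.0
```

Emit:
servo_tool:
  increments: [-0.27,-0.59,0,0,0,0,-0.59,-1.15,0,0,0,0,-0.97,-1.68,0,0,0,0,-1.4,-2.17,0,0,0,0,-1.88,-2.61,0,0,0,0,-2.39,-3.0,0,0,0,0,-2.95,-3.34,0,0,0,0,-3.24,-3.49,0,0,0,0,-3.24,-3.49,0,0,0,0,-3.24,-3.49,0,0,0,0]

```text
time_s: 7.4
ee_pos: [503.7, 114.8, 84.8]
tool_rot: [[0.001, 1.0, -0.001], [1.0, -0.001, -0.001], [-0.001, -0.001, -1.0]]
contact_force: [-0.9, 2.0, 7.5]
width: 21.5
finger_force: 30.0
```

```bash
python3 - <<'E'
from h import *
c=read_camera("wrist");save(c,"pics/w3.png");s=state();print(s["ee_pos"],s["contact_force"],s["width"])
p=s["ee_pos"];print(np.arctan2(p[1]-86.8,p[0]-563.8)-1.9448, np.hypot(p[1]-86.8,p[0]-563.8))
E
```

```text
[503.7033126  114.72822333  84.78307226] [0.30560241 1.58268931 7.58227303] 21.171322116669167
0.7617639838466539 66.26912927578427
```

View pics/w3.png

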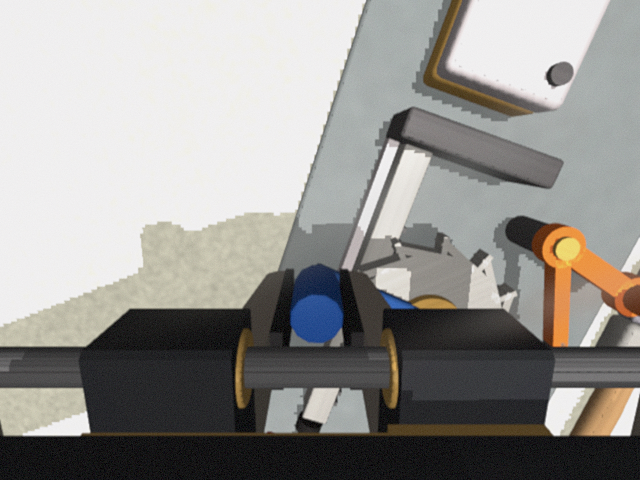

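Emit:
servo_tool:
  increments: [-0.15,-0.07,0,0,0,0,-0.3,-0.13,0,0,0,0]

```text
time_s: 7.7
ee_pos: [502.7, 112.5, 84.8]
tool_rot: [[0.0, 1.0, -0.0], [1.0, -0.0, -0.0], [-0.0, -0.0, -1.0]]
contact_force: [0.3, 3.4, 5.7]
width: 21.7
finger_force: 30.0
```

Emit:
servo_tool:
  increments: [-0.15,-0.06,0,0,0,0,-0.3,-0.12,0,0,0,0]

```text
time_s: 7.95
ee_pos: [501.6, 109.4, 84.8]
tool_rot: [[0.0, 1.0, -0.0], [1.0, -0.0, -0.0], [-0.0, -0.0, -1.0]]
contact_force: [0.4, 2.9, 5.5]
width: 21.5
finger_force: 30.0
```

Emit:
servo_tool:
  increments: [-0.15,-0.05,0,0,0,0,-0.3,-0.1,0,0,0,0]

```text
time_s: 8.2
ee_pos: [500.6, 106.4, 84.8]
tool_rot: [[0.0, 1.0, 0.0], [1.0, -0.0, -0.0], [-0.0, 0.0, -1.0]]
contact_force: [0.1, 3.9, 5.7]
width: 21.7
finger_force: 30.0
```

Emit:
servo_tool:
  increments: [-0.16,-0.04,0,0,0,0,-0.32,-0.09,0,0,0,0,-0.32,-0.09,0,0,0,0]

```text
time_s: 8.57
ee_pos: [499.7, 102.9, 84.8]
tool_rot: [[0.0, 1.0, -0.0], [1.0, -0.0, -0.0], [-0.0, -0.0, -1.0]]
contact_force: [0.3, 3.3, 6.1]
width: 21.4
finger_force: 30.0
```

Emit:
servo_tool:
  increments: [-0.16,-0.04,0,0,0,0,-0.16,-0.04,0,0,0,0,-0.16,-0.04,0,0,0,0]

```text
time_s: 8.95
ee_pos: [499.3, 101.3, 84.8]
tool_rot: [[0.0, 1.0, -0.0], [1.0, -0.0, -0.0], [-0.0, -0.0, -1.0]]
contact_force: [1.3, 3.1, 6.0]
width: 21.5
finger_force: 30.0
```

Emit:
servo_tool:
  increments: [-0.16,-0.03,0,0,0,0,-0.16,-0.03,0,0,0,0,-0.16,-0.03,0,0,0,0]

```text
time_s: 9.32
ee_pos: [499.0, 99.7, 84.8]
tool_rot: [[0.0, 1.0, -0.0], [1.0, -0.0, -0.0], [-0.0, -0.0, -1.0]]
contact_force: [-0.3, 2.8, 5.2]
width: 20.9
finger_force: 30.0
```

Emit:
servo_tool:
  increments: [-0.16,-0.03,0,0,0,0,-0.16,-0.03,0,0,0,0,-0.16,-0.03,0,0,0,0]

```text
time_s: 9.7
ee_pos: [498.7, 98.2, 84.8]
tool_rot: [[0.0, 1.0, -0.0], [1.0, -0.0, -0.0], [-0.0, -0.0, -1.0]]
contact_force: [0.6, 3.4, 5.8]
width: 21.4
finger_force: 30.0
```

Emit:
servo_tool:
  increments: [-0.16,-0.02,0,0,0,0,-0.16,-0.02,0,0,0,0,-0.16,-0.02,0,0,0,0]

```text
time_s: 10.07
ee_pos: [498.5, 96.9, 84.8]
tool_rot: [[0.0, 1.0, 0.0], [1.0, -0.0, 0.0], [0.0, 0.0, -1.0]]
contact_force: [1.5, 4.4, 4.9]
width: 21.5
finger_force: 30.0
```

Emit:
servo_tool:
  increments: [-0.16,-0.02,0,0,0,0,-0.16,-0.02,0,0,0,0,-0.16,-0.02,0,0,0,0]

```text
time_s: 10.45
ee_pos: [498.4, 95.7, 84.8]
tool_rot: [[-0.0, 1.0, 0.0], [1.0, 0.0, 0.0], [0.0, 0.0, -1.0]]
contact_force: [0.7, 5.0, 4.6]
width: 21.1
finger_force: 30.0
```

Emit:
servo_tool:
  increments: [-0.16,-0.01,0,0,0,0,-0.16,-0.01,0,0,0,0,-0.16,-0.01,0,0,0,0]

```text
time_s: 10.82
ee_pos: [498.3, 94.6, 84.8]
tool_rot: [[-0.0, 1.0, 0.0], [1.0, 0.0, 0.001], [0.001, 0.0, -1.0]]
contact_force: [1.1, 5.4, 4.7]
width: 21.4
finger_force: 30.0
```

Emit:
servo_tool:
  increments: [-0.13,-0.01,0,0,0,0,-0.13,-0.01,0,0,0,0,-0.13,-0.01,0,0,0,0,-0.13,-0.01,0,0,0,0]

```text
time_s: 11.32
ee_pos: [498.2, 93.7, 84.8]
tool_rot: [[-0.001, 1.0, 0.001], [1.0, 0.001, 0.001], [0.001, 0.001, -1.0]]
contact_force: [0.9, 6.5, 5.0]
width: 21.5
finger_force: 30.0
```

Emit:
servo_tool:
  increments: [0.05,0,0,0,0,0,0.05,0,0,0,0,0]

```text
time_s: 11.58
ee_pos: [498.2, 93.7, 84.8]
tool_rot: [[-0.0, 1.0, 0.0], [1.0, 0.0, 0.001], [0.001, 0.0, -1.0]]
contact_force: [0.9, 6.2, 5.8]
width: 21.5
finger_force: 30.0
```

Emit:
servo_tool:
  increments: [0,0,0,0,0,0,0,0,0,0,0,0,0,0,0,0,0,0]
  gripper: 0.5

```text
time_s: 11.95
ee_pos: [497.4, 92.0, 84.1]
tool_rot: [[0.001, 1.0, -0.002], [1.0, -0.001, -0.001], [-0.001, -0.002, -1.0]]
contact_force: [0.1, -0.2, -0.6]
width: 45.6
finger_force: 0.0
```

Emit:
servo_tool:
  increments: [0,0,-2.5,0,0,0,0,0,-5,0,0,0,0.3,5,-5,0,0,-0.15,0.6,10,-5,0,0,-0.3,0.86,15,-5,0,0,-0.45,0.86,17.56,-5,0,0,-0.5,0.86,17.56,-5,0,0,-0.5,0.86,17.56,-5,0,0,-0.5]

```text
time_s: 12.95
ee_pos: [672.3, 101.3, 133.9]
tool_rot: [[-0.479, 0.878, -0.002], [0.878, 0.479, -0.0], [0.001, -0.002, -1.0]]
contact_force: [-0.1, 0.2, -0.3]
width: 46.2
finger_force: 0.0
```

```bash
python3 - <<'E'
from h import *
c=read_camera("wrist");s=state();print(s["ee_pos"],s["width"])
print("expect pawl knob",proj(c,(673.2,100.6,104)))
a=-.3416;R=np.array([[np.cos(a),-np.sin(a)],[np.sin(a),np.cos(a)]]);t=np.array([563.8,86.8])
print("bumper tip",proj(c,[*(R@(-33,-99)+t),34]),"crank",proj(c,(499,94,106)))
b=cv2.cvtColor(c["pixels"],cv2.COLOR_RGB2BGR)
d=read_camera("side");u,v=map(int,proj(d,(560,60,30)))
e=cv2.resize(cv2.cvtColor(d["pixels"][v-40:v+40,u-50:u+50],cv2.COLOR_RGB2BGR),(600,480),interpolation=cv2.INTER_CUBIC)
cv2.imwrite("pics/w4.png",cv2.resize(np.hstack([b,e]),(800,310)))
cv2.imwrite("pics/w4full.png",b)
E
```

```text
[672.27970599 101.49492602 134.25341991] 46.28345403095452
expect pawl knob (np.float64(316.84394565742963), np.float64(275.4931365622491))
bumper tip (np.float64(35.942112385435166), np.float64(244.5014288437464)) crank (np.float64(-12.87457854228586), np.float64(121.06316120649724))
```

View pics/w4.png

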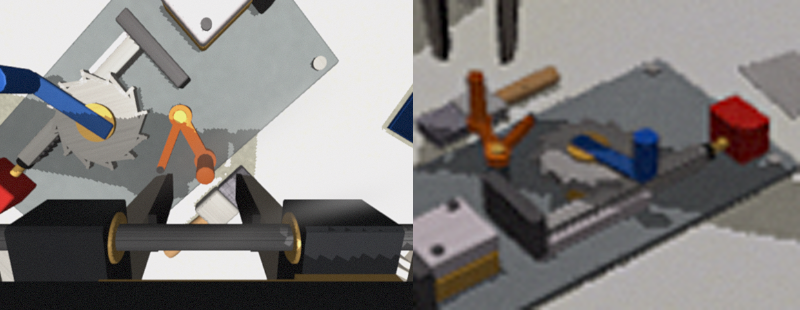

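The bar's tail meets the bumper, the pawl knob at about (318,270) sits between the fingers, and the flask is unmoved. I'll grip the pawl knob again.

Emit:
servo_tool:
  increments: [0.03,0.03,2,0,0,0,0.03,0.03,4,0,0,0,0.03,0.03,5,0,0,0,0.03,0.03,5,0,0,0]

```text
time_s: 13.55
ee_pos: [672.9, 101.8, 82.9]
tool_rot: [[-0.479, 0.878, -0.003], [0.878, 0.479, -0.0], [0.001, -0.003, -1.0]]
contact_force: [0.4, -0.1, 0.9]
width: 45.9
finger_force: 0.0
```

Emit:
servo_tool:
  increments: [0,0,0,0,0,0,0,0,0,0,0,0,0,0,0,0,0,0,0,0,0,0,0,0,0,0,0,0,0,0,0,0,0,0,0,0]
  gripper: 1

```text
time_s: 14.3
ee_pos: [673.7, 101.9, 85.0]
tool_rot: [[-0.479, 0.878, -0.0], [0.878, 0.479, -0.0], [-0.0, -0.0, -1.0]]
contact_force: [-2.5, -0.7, 4.5]
width: 15.4
finger_force: 30.0
```

Emit:
servo_tool:
  increments: [-0.25,-0.57,0,0,0,0.125,-0.43,-1.17,0,0,0,0.25,-0.5,-1.51,0,0,0,0.32,-0.5,-1.51,0,0,0,0.32,-0.5,-1.51,0,0,0,0.32]

```text
time_s: 14.92
ee_pos: [663.2, 90.2, 85.0]
tool_rot: [[-0.18, 0.984, 0.0], [0.984, 0.18, -0.0], [-0.0, 0.0, -1.0]]
contact_force: [-2.9, -1.7, 5.7]
width: 15.1
finger_force: 30.0
```

Emit:
servo_tool:
  increments: [-0.1,-0.17,0,0,0,0.04,-0.1,-0.17,0,0,0,0.04,-0.1,-0.17,0,0,0,0.04]

```text
time_s: 15.3
ee_pos: [661.8, 89.2, 85.0]
tool_rot: [[-0.14, 0.99, 0.001], [0.99, 0.14, 0.0], [0.0, 0.001, -1.0]]
contact_force: [-2.0, -0.1, 5.6]
width: 15.6
finger_force: 30.0
```

Emit:
servo_tool:
  increments: [-0.05,-0.09,0,0,0,0.02,-0.05,-0.09,0,0,0,0.02,-0.05,-0.09,0,0,0,0.02]

```text
time_s: 15.68
ee_pos: [661.1, 88.6, 85.0]
tool_rot: [[-0.12, 0.993, 0.001], [0.993, 0.12, 0.0], [0.0, 0.001, -1.0]]
contact_force: [-1.6, -0.3, 5.8]
width: 15.3
finger_force: 30.0
```

Emit:
servo_tool:
  increments: [-0.05,-0.09,0,0,0,0.02,-0.05,-0.09,0,0,0,0.02,-0.05,-0.09,0,0,0,0.02]

```text
time_s: 16.05
ee_pos: [660.2, 88.0, 85.0]
tool_rot: [[-0.101, 0.995, 0.001], [0.995, 0.101, 0.0], [0.0, 0.001, -1.0]]
contact_force: [-1.1, 0.5, 4.2]
width: 15.3
finger_force: 30.0
```

Emit:
servo_tool:
  increments: [-0.05,-0.09,0,0,0,0.02,-0.05,-0.09,0,0,0,0.02,-0.05,-0.09,0,0,0,0.02]

```text
time_s: 16.42
ee_pos: [659.4, 87.4, 85.0]
tool_rot: [[-0.081, 0.997, 0.001], [0.997, 0.081, 0.0], [0.0, 0.001, -1.0]]
contact_force: [-2.2, -0.1, 6.0]
width: 15.4
finger_force: 30.0
```

Emit:
servo_tool:
  increments: [-0.05,-0.09,0,0,0,0.02,-0.05,-0.09,0,0,0,0.02,-0.05,-0.09,0,0,0,0.02]

```text
time_s: 16.8
ee_pos: [658.5, 86.8, 85.0]
tool_rot: [[-0.061, 0.998, 0.001], [0.998, 0.061, 0.0], [0.0, 0.001, -1.0]]
contact_force: [-1.3, -0.9, 5.9]
width: 15.4
finger_force: 30.0
```

Emit:
servo_tool:
  increments: [-0.05,-0.09,0,0,0,0.02,-0.05,-0.09,0,0,0,0.02,-0.05,-0.09,0,0,0,0.02]

```text
time_s: 17.18
ee_pos: [657.7, 86.3, 85.0]
tool_rot: [[-0.041, 0.999, 0.001], [0.999, 0.041, 0.0], [0.0, 0.001, -1.0]]
contact_force: [-2.6, -0.3, 5.2]
width: 14.8
finger_force: 30.0
```

Emit:
servo_tool:
  increments: [-0.05,-0.09,0,0,0,0.02,-0.05,-0.09,0,0,0,0.02,-0.05,-0.09,0,0,0,0.02]

```text
time_s: 17.55
ee_pos: [656.8, 85.7, 85.0]
tool_rot: [[-0.021, 1.0, 0.001], [1.0, 0.021, 0.0], [0.0, 0.001, -1.0]]
contact_force: [-1.4, 0.3, 5.4]
width: 15.4
finger_force: 30.0
```

Emit:
servo_tool:
  increments: [-0.05,-0.09,0,0,0,0.02,-0.05,-0.09,0,0,0,0.02,-0.05,-0.09,0,0,0,0.02]

```text
time_s: 17.92
ee_pos: [655.9, 85.2, 85.0]
tool_rot: [[-0.001, 1.0, 0.001], [1.0, 0.001, 0.0], [0.0, 0.001, -1.0]]
contact_force: [0.1, -0.9, 5.5]
width: 15.0
finger_force: 30.0
```

Emit:
servo_tool:
  increments: [-0.05,-0.09,0,0,0,0.02,-0.05,-0.09,0,0,0,0.02,-0.05,-0.09,0,0,0,0.02]

```text
time_s: 18.3
ee_pos: [655.0, 84.7, 85.0]
tool_rot: [[0.019, 1.0, 0.001], [1.0, -0.019, 0.0], [0.0, 0.001, -1.0]]
contact_force: [-0.9, 0.4, 5.2]
width: 14.8
finger_force: 30.0
```

Emit:
servo_tool:
  increments: [-0.04,-0.07,0,0,0,0.015,-0.04,-0.07,0,0,0,0.015,-0.04,-0.07,0,0,0,0.015]

```text
time_s: 18.68
ee_pos: [654.3, 84.3, 85.0]
tool_rot: [[0.034, 0.999, 0.001], [0.999, -0.034, 0.0], [0.0, 0.001, -1.0]]
contact_force: [-1.4, -0.3, 5.9]
width: 15.2
finger_force: 30.0
```

Emit:
servo_tool:
  increments: [-0.03,-0.06,0,0,0,0.01,-0.03,-0.06,0,0,0,0.01,-0.03,-0.06,0,0,0,0.01]

```text
time_s: 19.05
ee_pos: [653.9, 84.2, 85.0]
tool_rot: [[0.044, 0.999, 0.002], [0.999, -0.044, 0.0], [0.0, 0.002, -1.0]]
contact_force: [0.0, -0.3, 5.9]
width: 15.5
finger_force: 30.0
```

Emit:
servo_tool:
  increments: [-0.03,-0.06,0,0,0,0.01,-0.03,-0.06,0,0,0,0.01,-0.03,-0.06,0,0,0,0.01]

```text
time_s: 19.42
ee_pos: [653.7, 84.0, 85.1]
tool_rot: [[0.055, 0.999, 0.002], [0.999, -0.055, 0.001], [0.001, 0.002, -1.0]]
contact_force: [3.1, 1.1, 3.7]
width: 15.2
finger_force: 30.0
```

Firm light contact, so I'll release and retreat.

Emit:
servo_tool:
  increments: [0.02,0.04,0,0,0,0,0.02,0.04,0,0,0,0,0.02,0.04,0,0,0,0,0.02,0.04,0,0,0,0]
  gripper: 0.5

```text
time_s: 19.92
ee_pos: [652.6, 83.6, 84.2]
tool_rot: [[0.055, 0.998, -0.001], [0.998, -0.055, -0.0], [-0.0, -0.001, -1.0]]
contact_force: [-0.9, -0.4, -0.1]
width: 45.6
finger_force: 0.0
```

Emit:
servo_tool:
  increments: [0,0,-3,0,0,0,0,0,-6,0,0,0,-4,-3,-10,0,0,0,-8,-6,-14,0,0,0,-8,-6,-14,0,0,0,-8,-6,-14,0,0,0]

```text
time_s: 20.68
ee_pos: [588.7, 7.6, 224.7]
tool_rot: [[0.055, 0.998, 0.001], [0.998, -0.055, 0.001], [0.001, 0.001, -1.0]]
contact_force: [0.2, 0.9, 0.5]
width: 45.9
finger_force: 0.0
```

```bash
python3 - <<'E'
from h import *
c=read_camera("wrist");s=state();print(s["ee_pos"],s["contact_force"],s["time_s"])
cv2.imwrite("pics/w5.png",cv2.cvtColor(c["pixels"],cv2.COLOR_RGB2BGR))
a=-.3416;R=np.array([[np.cos(a),-np.sin(a)],[np.sin(a),np.cos(a)]]);t=np.array([563.8,86.8])
P=lambda x,y,z:np.round(proj(c,[*(R@(x,y)+t),z]),1)
print("pawl at 0/.05/.12",[P(50+50*np.cos(j-.75),62+50*np.sin(j-.75),104) for j in (0,.05,.12)])
print("crank at 1.0/1.05/1.1",[P(65*np.cos(2.2864+j),65*np.sin(2.2864+j),106) for j in (1.,1.05,1.1)])
E
```

```text
[588.63505058   8.27813864 223.88831722] [0.17212038 0.0074079  0.45401329] 20.725
pawl at 0/.05/.12 [array([402.3, 125.1]), array([405.4, 123.1]), array([409.6, 120.1])]
crank at 1.0/1.05/1.1 [array([181.1, 114.8]), array([181. , 119.6]), array([181.1, 124.4])]
```

View pics/w5.png

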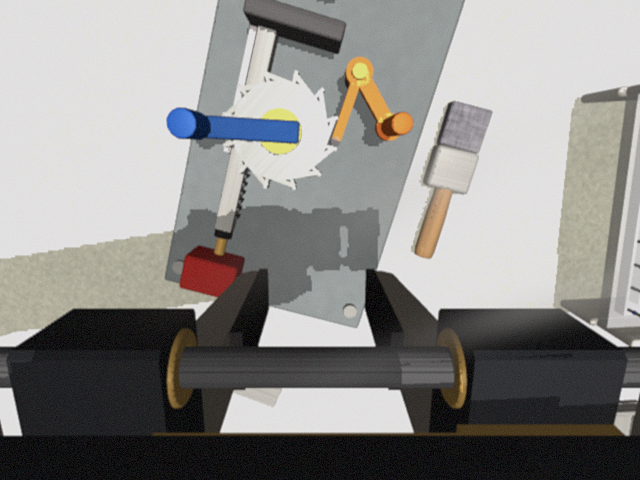

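The picture shows the pawl knob at (401,124), predicted (402,125) for home, and its nose in a tooth gap. The bar's tail is on the bumper at (222,234), with the crank at about 1.07 rad and the gripper clear of everything.

```bash
python3 -c "
from rig import close_job
print(close_job())"
```

```text
the job is handed in; nothing more can be done
None
```

The job is handed in: the bar rests on the bumper at an estimated 8 N, the pawl is back home in a gap between the teeth, and the gripper is clear of everything after about 21 s on the robot's clock.

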